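# Carry the open vial caddy to the lipped stand

### The arm

A 6-joint arm with a two-finger parallel gripper is mounted at the origin on the work surface. World frame = base frame: x ahead of the robot, y to its left, z up, the work surface at z = 0. Lengths are in m, angles in rad, forces in N, time in s.
With the tool pointing down it reaches from about 0.35 to 0.975 m from the base axis. Payload 4.9 kg.
Tool frame: the origin (TCP) lies at the very end of the fingers, on their centre line; the grasp point (between the pads) lies 19 mm behind it; z points along the fingers, y is the direction in which the jaws open and shut (so a half turn about z gives the same grasp; the last joint's range is limited). The gripper opens to 85 mm and grips with 20 to 120 N. Pads are 22 mm wide; open, the fingers measure 114 mm over their backs; the gripper's body (76 mm by 85 mm) begins 54 mm behind the grasp point. The pads swing forward as they close: fully open they stand 13 mm farther back than shut.
Start: joints at [1.109, 0.053, 1.613, -0, 1.476, -0.119], TCP at [0.21, 0.589, 0.231] pointing down, gripper open.
Joint ranges: [-3.01, 3.01], [-1.01, 2.22], [0.06, 2.58], [-1.02, 4.17], [0.09, 2.62], [-3.14, 3.14]. Speed limits (rad/s): [2.57, 2.57, 3.14, 3.14, 3.14, 3.14].

### API

Orientations are given as a rotation vector (axis times angle).
In Python, from station import ctrl gives the robot as it stands.
- The arm moves only by the tool apply_moves, never from a script. Its argument "deltas" is a list of rows, each a list of 5 numbers: the shift along the tool's x, y, z in m, then the turn about the tool's z in rad, then the gripper's target within -1 to 1 (fully open at 1, half-way at 0, shut at -1). A call has exactly 8 rows; each row shifts and turns the pose as measured when the row begins, along the tool's axes as they then stand; what a row does not reach is not made up. A row lasts 1/8 s, in which the tool goes at most 62.5 mm and 10.7 degrees, less where a joint would pass 70% of its speed; a pose out of reach is approached as far as the arm can. A call with a gripper value outside its range is refused whole. The fingers move at their own pace and stop on an object; "grip_force" is the grip in N (left out, the last holds). Time passes only in rows, so rows that do not move let the fingers close, or fill a call up. It gives the time, the measured TCP pose, the force and the opening at its end, in the units of the state.
- ctrl.get_obs(): the state, without advancing time (a new reading comes with each control period).
- ctrl.get_image(name): name is "scene" or "top" or "wrist"; returns a dict with "img" (384x512x3 uint8, red, green, blue), "range_z" (384x512 float32, m along the optical axis (not along the pixel's ray), 0 where there is no reading), "mtx" (3x3 intrinsics, pixels), "eye" and "attitude" of the camera in the world; the wrist camera has in their place "mount" (4x4, takes a point from camera to tool coordinates, whose origin is the TCP and whose axes are the flange's). Camera axes: x right, y down, z forward; pixel columns grow to the right and rows downward; lengths in m; the calibration is good to about 2 mm. A picture is of the moment at which its call begins: read the wrist's pose just before it.
- ctrl.finish_job(): hands the job in, once; it reports no verdict.
Trained networks look in a picture, given as the dict that the camera call returned (one of the last four; its "shot" number tells which), for a name from the list of things; names that differ only in an ending like _2 or _b are one class to them, and where a whole thing is asked for, a point or a joint stands for the part that bears it (a point fixed in the world has none). Each returns a list of dicts, best first, with "confidence" (0 to 1); they miss things now and then, are a little off and sometimes report something else, mostly with a low value. They report only what shows in the picture. A call takes as long as a camera call.
- ctrl.search_frame(picture, target): "extent" ([left, top, width, height] in pixels, round what is visible of it).
- ctrl.spot_point(picture, target): "uv" ([column, row] in pixels: a listed point, or the origin of a listed thing).
The state is a dict: "t": time; "q": joint angles; "dq": joint speeds; "effort": joint torques, N m; "tool_pos": TCP position; "tool_rot": TCP orientation; "contact_force": force on the tool from outside, world axes, zero at the start; "wrist_torque": the same for the moment, N m; "opening": finger opening in m.
Only numpy, scipy, OpenCV 4.12 (cv2) and the standard library are available. Lean on these libraries where they do the work, as an engineer would, in place of code of your own. Each camera call takes 0.05 s, during which the arm holds its last target.

### The job

Pick up the open steel caddy that holds the two amber glass vials by its handle (not the same-shaped caddy with the penlight), carry it level so that both vials stay in it, and set it down gently on the low steel stand, flat inside the stand's lip with its long side along the stand's long side. Then let go.

Things in the scene. Friction and masses are not known exactly. Their poses are not given: they have to be found in the camera images.
- caddy_handle (a point): Centre of the 64 x 16 x 22 mm (x, y, z) handle bar of the caddy with two vials, 84 mm above its underside, z up. Loose steel tray 150 (x) x 84 (y) mm, walls 30 high, 3 thick; a thin panel along its middle makes two 37 mm troughs and carries the bar. 0.4 kg, balanced; grip from above across the 16 mm. Its twin with a chrome penlight is not wanted; caddies and stand are 200 mm or more apart, middle to middle.
- stand_top (a point): Centre of the top face, 40 mm above the counter, of the low fixed steel stand: 212 mm long (x) by 146 mm wide (y), z up, with a lip 6 mm thick and 8 mm high around the top. Inside the lip 200 by 134 mm: the caddy has 25 mm to spare on every side. With the caddy standing on it the handle's centre is 84 mm above this point.
- vial_a_center (a point): Centre (half-way up) of an amber glass vial with a metal cap, 22 mm in diameter, 45 mm high, 25 g, standing loose in the trough on the caddy's +y side, near its +x end, its top 48 mm above the caddy's underside. z is up along the vial.
- vial_b_center (a point): The same for the second vial, loose in the trough on the caddy's -y side, near its -x end.

How it is judged:
By the outcome, as a careful person would: the job done as asked, in the order asked, and still so for the second after the job is handed in, with the robot touching nothing.
It also fails if it takes over 45 s, if anything falls off the work surface, if the arm or the gripper's body presses on something with over 40 N, if the wrist force passes 120 N, or if a joint passes its speed limit or range.

## Working session

There is one attempt and no reset: what is moved stays moved. The work goes in short steps, Python scripts to look and compute and a tool call to move; the robot and the scene stay as the last step left them, time stands still between calls to the robot, and variables do not carry over. Pictures are saved under pics/ and viewed, and the job is handed in when it is done.

Besides the shell and the picture viewer there is one more tool, called after ">>>" as name([rows], argument=value, ...), one row to a line, values as JSON. apply_moves: Moves the arm, as the interface text tells. Its arguments: {"type":"object","properties":{"deltas":{"type":"array"},"grip_force":{"type":"number"}},"required":["deltas"]}

```bash
ls; mkdir -p pics
cat > h.py <<'E'
import numpy as np, cv2
from station import ctrl
from scipy.spatial.transform import Rotation as R
def pose():
    o=ctrl.get_obs(); T=np.eye(4); T[:3,:3]=R.from_rotvec(o['tool_rot']).as_matrix(); T[:3,3]=o['tool_pos']; return o,T
def camT(p,T=None):
    if 'mount' in p: return T@np.array(p['mount'])
    M=np.eye(4); a=np.array(p['attitude']); M[:3,:3]=a if a.shape==(3,3) else R.from_rotvec(a).as_matrix(); M[:3,3]=p['eye']; return M
def cloud(p,M):
    z=p['range_z']; K=p['mtx']; v,u=np.mgrid[:z.shape[0],:z.shape[1]]
    c=np.stack([(u-K[0,2])/K[0,0]*z,(v-K[1,2])/K[1,1]*z,z],-1)
    w=c@M[:3,:3].T+M[:3,3]; w[z==0]=np.nan; return w
def save(p,n): cv2.imwrite('pics/'+n,cv2.cvtColor(p['img'],cv2.COLOR_RGB2BGR))
E
python3 - <<'E'
from h import *
o,T=pose(); print({k:np.round(v,3) for k,v in o.items()}); print(T.round(3))
for n in ['scene','top','wrist']:
    p=ctrl.get_image(n); save(p,n+'0.png'); 
    print(n,p.get('attitude'),p.get('eye'),p.get('mount'),p['mtx'])
    M=camT(p,T); c=cloud(p,M)
    np.save(n+'0.npy',c)
    for t in ['caddy_handle','stand_top','vial_a_center']:
        for d in ctrl.spot_point(p,t)[:3]:
            u,v=np.round(d['uv']).astype(int); print(t,round(d['confidence'],2),u,v,c[min(v,383),min(u,511)].round(3))
E
```

```text
pics
{'t': np.float64(0.0), 'q': array([ 1.109,  0.053,  1.614,  0.   ,  1.476, -0.119]), 'dq': array([-0.001,  0.   ,  0.001, -0.001, -0.001, -0.001]), 'effort': array([ 1.0000e-03, -3.9370e+01, -3.7017e+01, -0.0000e+00,  7.0000e-03,
        0.0000e+00]), 'tool_pos': array([0.21 , 0.588, 0.23 ]), 'tool_rot': array([-5.360e-01, -3.095e+00,  3.000e-03]), 'contact_force': array([-0.596, -0.124, -1.095]), 'wrist_torque': array([-0.019,  0.011,  0.008]), 'opening': np.float64(0.085)}
[[-0.942  0.336 -0.001  0.21 ]
 [ 0.336  0.942 -0.002  0.588]
 [ 0.    -0.002 -1.     0.23 ]
 [ 0.     0.     0.     1.   ]]
scene [-1.9981363  -0.87221568  0.46712967] [ 0.95712755 -0.42406674  0.4787655 ] None [[361.94204589   0.         254.51268233]
 [  0.         361.94204589 194.7070611 ]
 [  0.           0.           1.        ]]
stand_top 0.78 353 172 [0.552 0.293 0.041]
vial_a_center 0.56 151 309 [ 0.585 -0.287  0.037]
top [-2.17079081  2.18757144 -0.06601666] [0.45308936 0.00601998 1.09779041] None [[475.03534727   0.         257.80767419]
 [  0.         475.03534727 195.45501967]
 [  0.           0.           1.        ]]
caddy_handle 0.67 412 197 [ 0.52  -0.309  0.09 ]
stand_top 0.93 132 190 [0.544 0.3   0.041]
vial_a_center 0.49 391 176 [ 0.571 -0.281  0.036]
wrist None None [[ 7.41224047e-04 -9.45282927e-01 -3.26250882e-01  8.33729558e-02]
 [ 9.99999278e-01  1.00921723e-03 -6.52173895e-04 -5.54962103e-04]
 [ 9.45746861e-04 -3.26250163e-01  9.45282993e-01 -1.44049567e-01]
 [ 0.00000000e+00  0.00000000e+00  0.00000000e+00  1.00000000e+00]] [[285.81087103   0.         255.6164145 ]
 [  0.         285.81087103 193.62859113]
 [  0.           0.           1.        ]]
```

View pics/top0.png

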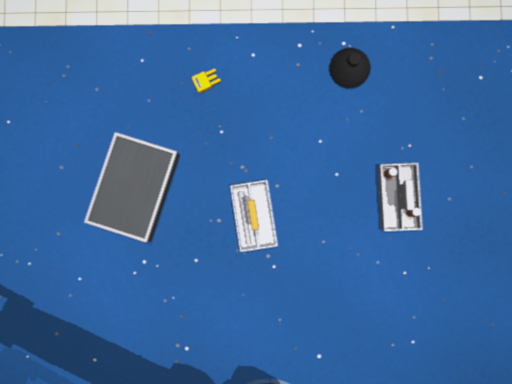

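View pics/scene0.png

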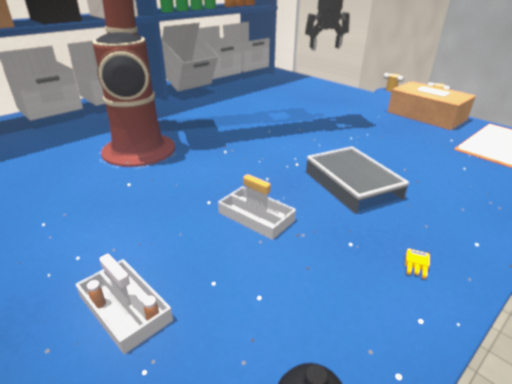

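The top view shows the vial caddy at about (401,197) with a pale bar, the penlight caddy with a yellow bar at (253,215), and the stand at (132,188), turned about 20°. There is also a black dome at (350,68) and a yellow toy at (206,80). Next I'll measure the poses from depth.

Run:
```python
from h import *
for n in ['top0','scene0']:
    c=np.load(n+'.npy').reshape(-1,3); c=c[~np.isnan(c[:,0])]
    def sel(cx,cy,r,z0,z1):
        m=(np.hypot(c[:,0]-cx,c[:,1]-cy)<r)&(c[:,2]>z0)&(c[:,2]<z1); return c[m]
    def rect(q): 
        r=cv2.minAreaRect(q[:,:2].astype(np.float32)*1000); return np.round(r[0],1),np.round(r[1],1),round(r[2],1)
    print(n,'table z',np.median(sel(.4,-.1,.05,-.05,.05)[:,2]))
    for nm,a in dict(stand=(.545,.3,.17,.03,.06),standlip=(.545,.3,.17,.0435,.06),caddy=(.53,-.29,.13,.015,.037),wall=(.53,-.29,.13,.025,.035),bar=(.53,-.29,.06,.08,.12),barlow=(.53,-.29,.06,.055,.12),twin=(.48,.02,.13,.015,.037)).items():
        q=sel(*a); print(nm,len(q), rect(q) if len(q)>4 else '', np.median(q,0).round(4) if len(q) else '')
p=cv2.imread('pics/top0.png'); cv2.imwrite('pics/topz.png',cv2.resize(p[140:260,350:470],None,fx=5,fy=5,interpolation=cv2.INTER_CUBIC))
```

```text
top0 table z -0.0011004850717271086
stand 6332 (array([551.6, 303.4]), array([148.7, 212.5]), 71.9) [0.5508 0.3033 0.0394]
standlip 940 (array([551.7, 303.1]), array([147.5, 212.5]), 71.9) [0.5529 0.3042 0.0467]
caddy 815 (array([ 525.7, -302.5]), array([150.4,  85.4]), 2.0) [ 0.5291 -0.3015  0.0273]
wall 516 (array([ 525.7, -302.5]), array([150.4,  85.4]), 2.0) [ 0.5283 -0.3018  0.0291]
bar 273 (array([ 525.2, -302.3]), array([62.1, 17.7]), 1.4) [ 0.524  -0.3006  0.093 ]
barlow 295 (array([ 525.2, -302.3]), array([62.1, 17.7]), 1.4) [ 0.526  -0.2999  0.0928]
twin 510 (array([485.9,  29. ]), array([150.4,  84. ]), 8.3) [0.4943 0.0433 0.0276]
scene0 table z 0.001459089799304536
stand 3037 (array([549.3, 300. ]), array([149.1, 216.2]), 71.9) [0.5613 0.2934 0.0416]
standlip 755 (array([549.2, 299.9]), array([149.2, 215.9]), 72.0) [0.5723 0.2894 0.0482]
caddy 2032 (array([ 523.9, -305.6]), array([153.8,  84.7]), 1.9) [ 0.551  -0.3076  0.0278]
wall 1209 (array([ 523.4, -305.6]), array([152.8,  84.6]), 2.0) [ 0.5512 -0.3074  0.0306]
bar 486 (array([ 524.9, -305.9]), array([64.5, 16.2]), 2.4) [ 0.533  -0.3078  0.0955]
barlow 567 (array([ 524.9, -305.9]), array([64.5, 16.2]), 2.4) [ 0.5364 -0.3074  0.0949]
twin 1324 (array([484.1,  25.7]), array([152.3,  87.3]), 8.7) [0.5003 0.0221 0.0248]
```

View pics/topz.png

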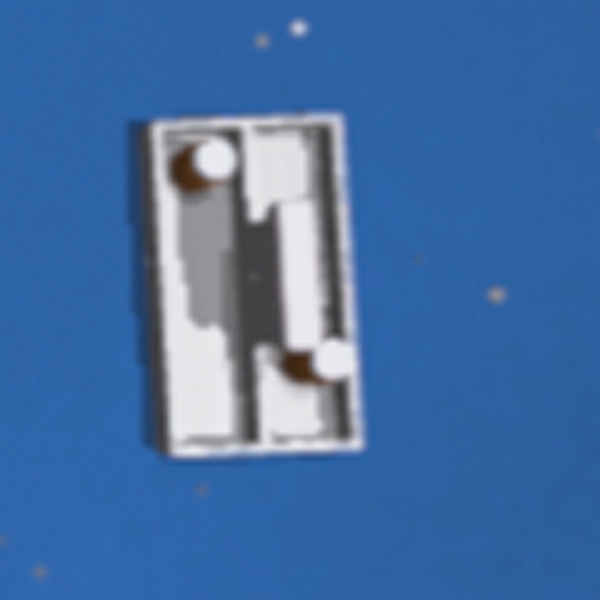

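>>> apply_moves([
  [-0.02,-0.02,-0.005,0,1],
  [-0.038,-0.037,-0.005,0,1],
  [-0.038,-0.037,-0.005,0,1],
  [-0.038,-0.037,0,0,1],
  [-0.038,-0.037,0,0,1],
  [-0.038,-0.037,0,0,1],
  [-0.038,-0.037,0,0,1],
  [-0.038,-0.037,0,0,1],
], grip_force=40)

```text
t: 1.6
tool_pos: [0.39, 0.2225, 0.2483]
tool_rot: [0.523, 3.093, 0.005]
contact_force: [1.4, 0.6, -1.5]
opening: 0.0852
```

>>> apply_moves([
  [-0.033,-0.05,0,0,1],
  [-0.033,-0.05,0,0,1],
  [-0.033,-0.05,0,0,1],
  [-0.033,-0.05,0,0,1],
  [-0.033,-0.05,0,0,1],
  [-0.033,-0.05,0,0,1],
  [-0.02,-0.03,0,0,1],
  [-0.01,-0.02,0,0,1],
])

```text
t: 2.6
tool_pos: [0.4927, -0.1994, 0.2509]
tool_rot: [0.527, 3.083, 0.006]
contact_force: [0.2, -0.1, 0.2]
opening: 0.0851
```

>>> apply_moves([
  [-0.022,-0.03,0,0,1],
  [-0.022,-0.03,0,0,1],
  [-0.017,-0.024,0,0,1],
  [-0.004,-0.004,0,0,1],
  [0,0,0,-0.13,1],
  [0,0,0,-0.13,1],
  [0,0,0,-0.12,1],
  [0,0,0,0,1],
])

```text
t: 3.6
tool_pos: [0.5251, -0.3066, 0.2514]
tool_rot: [-0.079, 3.126, 0.005]
contact_force: [0.4, -0.9, -0.1]
opening: 0.0858
```

```bash
cat > look.py <<'E'
from h import *
import sys
o,T=pose(); print(o['t'],T.round(4))
p=ctrl.get_image('wrist'); save(p,sys.argv[1]+'.png'); c=cloud(p,camT(p,T)); np.save(sys.argv[1]+'.npy',c)
for t in ['caddy_handle','vial_a_center']:
    for d in ctrl.spot_point(p,t)[:3]:
        u,v=np.clip(np.round(d['uv']).astype(int),0,[511,383]); print(t,round(d['confidence'],2),u,v,c[v,u].round(3))
c=c.reshape(-1,3)
def rect(a):
    cx,cy,r,z0,z1=a; m=(np.hypot(c[:,0]-cx,c[:,1]-cy)<r)&(c[:,2]>z0)&(c[:,2]<z1); q=c[m]
    if len(q)<5: return len(q)
    r=cv2.minAreaRect(q[:,:2].astype(np.float32)*1000); return len(q),np.round(r[0],1),np.round(r[1],1),round(r[2],1),q[:,2].max().round(3),np.median(q[:,2]).round(4)
cx,cy=float(sys.argv[2]),float(sys.argv[3])
for nm,a in dict(wall=(cx,cy,.13,.025,.035),bar=(cx,cy,.05,.07,.12),bartop=(cx,cy,.05,.09,.12),vialtops=(cx,cy,.1,.042,.052),table=(cx,cy,.2,-.01,.01)).items(): print(nm,rect(a))
E
python3 look.py w1 .525 -.304
```

```text
3.6 [[-0.9986 -0.0507  0.0143  0.5251]
 [-0.0507  0.9987  0.0037 -0.3066]
 [-0.0145  0.003  -0.9999  0.2514]
 [ 0.      0.      0.      1.    ]]
caddy_handle 0.77 257 172 [ 0.522 -0.306  0.096]
vial_a_center 0.67 269 198 [ 0.571 -0.287  0.045]
wall (1244, array([ 523.7, -304.9]), array([150.4,  84.2]), 1.9, np.float64(0.035), np.float64(0.0312))
bar (855, array([ 523.3, -304.7]), array([63.9, 15.3]), 2.7, np.float64(0.098), np.float64(0.0961))
bartop (827, array([ 523.4, -304.6]), array([63.8, 15.3]), 2.7, np.float64(0.098), np.float64(0.0961))
vialtops (321, array([ 530.2, -302.2]), array([118. ,  29.6]), 28.9, np.float64(0.051), np.float64(0.0493))
table (62093, array([ 531.7, -303.7]), array([386. , 399.8]), 3.1, np.float64(0.01), np.float64(0.0015))
```

>>> apply_moves([
  [0.002,0.001,0.02,0,1],
  [0.001,0.001,0.03,0,1],
  [0.001,0,0.03,0,1],
  [0,0,0.03,0,1],
  [0,0,0.03,0,1],
  [0,0,0.02,0,1],
  [0,0,0.01,0,1],
  [0,0,0,0,1],
])

```text
t: 4.75
tool_pos: [0.52, -0.3016, 0.0684]
tool_rot: [-0.071, 3.131, 0.011]
contact_force: [0.1, 0.0, -0.8]
opening: 0.0857
```

```bash
python3 look.py w2 .525 -.304
python3 - <<'E'
from h import *
p=ctrl.get_image('scene'); save(p,'s2.png')
E
```

```text
4.75 [[-0.9989 -0.0454  0.0094  0.52  ]
 [-0.0453  0.9989  0.0075 -0.3016]
 [-0.0097  0.0071 -0.9999  0.0684]
 [ 0.      0.      0.      1.    ]]
caddy_handle 0.8 251 274 [ 0.516 -0.305  0.097]
vial_a_center 0.96 274 287 [ 0.57  -0.286  0.036]
wall (4420, array([ 523.8, -304.8]), array([150.4,  84.5]), 1.8, np.float64(0.035), np.float64(0.0312))
bar (7372, array([ 521.1, -300.8]), array([62.5, 90.7]), 25.3, np.float64(0.12), np.float64(0.0965))
bartop (6643, array([ 521.2, -300.8]), array([62.3, 90.7]), 25.1, np.float64(0.12), np.float64(0.0967))
vialtops (1258, array([ 530.4, -301.9]), array([118.5,  30.4]), 28.8, np.float64(0.052), np.float64(0.0493))
table (138834, array([ 532.4, -303.7]), array([304.7, 399.7]), 2.8, np.float64(0.01), np.float64(0.0015))
```

View pics/w2.png

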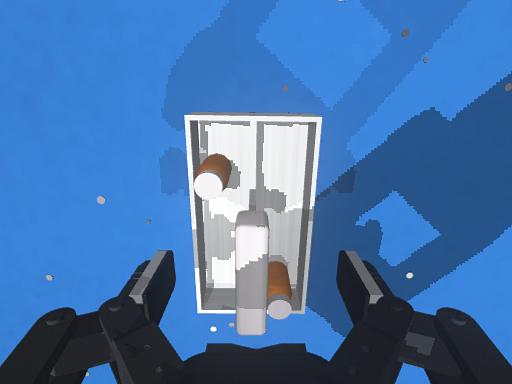

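View pics/s2.png

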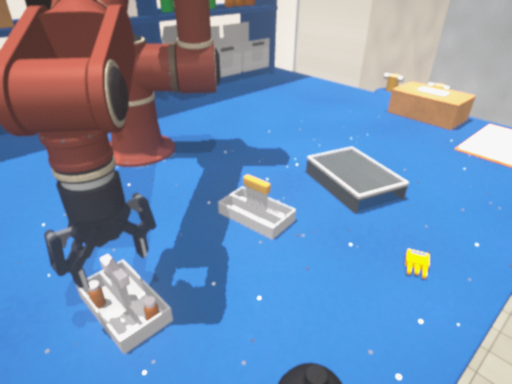

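The wrist view shows the bar at (252,212–333) centred between the open fingers, and both vials standing at (213,178) and (280,290). I'll correct 3 mm and close.

>>> apply_moves([
  [-0.003,-0.003,0.003,0,1],
  [0,0,0,0,0.5],
  [0,0,0,0,0.2],
  [0,0,0,0,0],
  [0,0,0,0,-0.2],
  [0,0,0,0,-0.4],
  [0,0,0,0,-0.5],
  [0,0,0,0,-0.5],
])

```text
t: 5.95
tool_pos: [0.526, -0.3062, 0.07]
tool_rot: [-0.071, 3.125, 0.004]
contact_force: [-0.4, 0.1, 0.4]
opening: 0.0217
```

```bash
python3 look.py w3 .525 -.304
```

```text
5.95 [[-0.9988 -0.0456  0.0158  0.526 ]
 [-0.0455  0.999   0.0031 -0.3062]
 [-0.0159  0.0024 -0.9999  0.07  ]
 [ 0.      0.      0.      1.    ]]
caddy_handle 0.66 261 261 [ 0.516 -0.305  0.096]
wall (3588, array([ 523.9, -304.7]), array([150.7,  84.5]), 1.8, np.float64(0.035), np.float64(0.0312))
bar (8018, array([ 516.1, -305.7]), array([64. , 61.8]), 46.1, np.float64(0.12), np.float64(0.0965))
bartop (7022, array([ 516.1, -305.7]), array([64. , 61.8]), 46.1, np.float64(0.12), np.float64(0.0967))
vialtops (754, array([ 527.9, -303.1]), array([113.3,  30.6]), 29.0, np.float64(0.052), np.float64(0.0493))
table (135580, array([ 546.4, -303. ]), array([320.7, 399.8]), 2.7, np.float64(0.01), np.float64(0.0015))
```

View pics/w3.png

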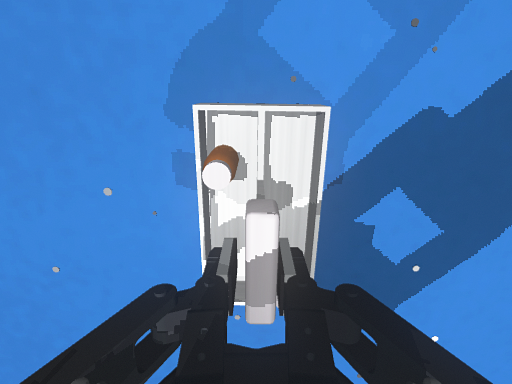

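>>> apply_moves([
  [0.002,0.0015,0.005,0,-0.5],
  [0,0,0,0,-0.5],
  [0,0,0,0,-0.6],
  [0,0,0,0,-0.7],
  [0,0,0,0,-0.8],
  [0,0,0,0,-1],
  [0,0,0,0,-1],
  [0,0,0,0,-1],
], grip_force=60)

```text
t: 7.1
tool_pos: [0.5238, -0.3044, 0.0645]
tool_rot: [-0.071, 3.125, 0.005]
contact_force: [-0.2, 1.2, 1.4]
opening: 0.0153
```

```bash
python3 look.py w4 .525 -.304
```

```text
7.1 [[-0.9988 -0.0457  0.0156  0.5238]
 [-0.0457  0.9989  0.0037 -0.3044]
 [-0.0158  0.003  -0.9999  0.0645]
 [ 0.      0.      0.      1.    ]]
caddy_handle 0.76 253 272 [ 0.517 -0.307  0.096]
wall (3774, array([ 511.7, -305.7]), array([126.3,  84.5]), 2.3, np.float64(0.035), np.float64(0.0314))
bar (9851, array([ 522.5, -304.9]), array([60.5, 83.9]), 31.2, np.float64(0.12), np.float64(0.0969))
bartop (8652, array([ 522.6, -304.8]), array([60.5, 83.9]), 31.1, np.float64(0.12), np.float64(0.0976))
vialtops (771, array([ 528. , -303.2]), array([113.8,  30.3]), 29.7, np.float64(0.052), np.float64(0.0494))
table (138011, array([ 545., -303.]), array([319.3, 399.8]), 2.7, np.float64(0.01), np.float64(0.0015))
```

View pics/w4.png

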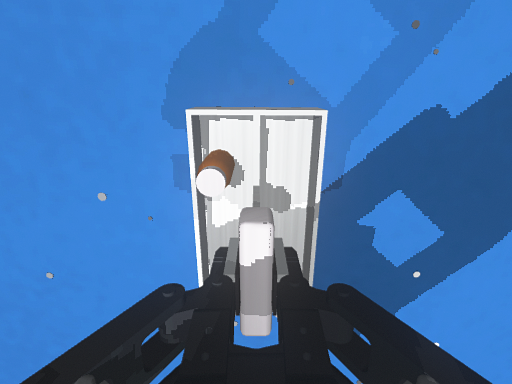

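Gripped: the opening is 15 mm and the bar is between the pads at (255,210–333). Lifting gently.

>>> apply_moves([
  [0,0,-0.003,0,-1],
  [0,0,-0.005,0,-1],
  [0,0,-0.008,0,-1],
  [0,0,-0.008,0,-1],
  [0,0,-0.008,0,-1],
  [0,0,-0.005,0,-1],
  [0,0,-0.003,0,-1],
  [0,0,0,0,-1],
])

```text
t: 8.25
tool_pos: [0.5219, -0.3042, 0.1054]
tool_rot: [-0.071, 3.128, 0.007]
contact_force: [-0.6, 0.5, -3.5]
opening: 0.0152
```

```bash
cat > chk.py <<'E'
from h import *
import sys
n=sys.argv[1]
o,T=pose(); print(o['t'],o['opening'].round(4),o['contact_force'].round(2)); print(T.round(4))
p=ctrl.get_image('wrist'); c=cloud(p,camT(p,T)); c2=cloud(p,np.array(p['mount']))
# rim of caddy in tool frame: level wrt world
q=c.reshape(-1,3); t=c2.reshape(-1,3)
base=T[2,3]-0.065
m=(np.abs(t[:,0])<.09)&(np.abs(t[:,1])<.06)&(q[:,2]>base+.018)&(q[:,2]<base+.042)
from numpy.linalg import lstsq
Q=q[m]; 
for _ in range(4):
    A=np.c_[Q[:,:2]-Q[:,:2].mean(0),np.ones(len(Q))]; s=lstsq(A,Q[:,2],rcond=None)[0]; r=Q[:,2]-A@s; Q=Q[np.abs(r)<max(.002,1.5*r.std())]
print('rim pts',len(Q),'slope xy',s[:2].round(4),'rim z',s[2].round(4))
r=cv2.minAreaRect(q[m][:,:2].astype(np.float32)*1000); print('rim rect',np.round(r[0],1),np.round(r[1],1),round(r[2],1))
w=p['img']; s=ctrl.get_image('scene')['img']; 
cv2.imwrite('pics/'+n+'.png',cv2.cvtColor(cv2.resize(np.hstack([w,s]),None,fx=.78,fy=.78,interpolation=cv2.INTER_AREA),cv2.COLOR_RGB2BGR))
E
python3 chk.py c1
```

```text
Traceback (most recent call last):
  File "chk.py", line 4, in <module>
    o,T=pose(); print(o['t'],o['opening'].round(4),o['contact_force'].round(2)); print(T.round(4))
                             ^^^^^^^^^^^^^^^^^^
AttributeError: 'float' object has no attribute 'round'
```

```bash
sed -i "s/o\['opening'\].round(4)/round(float(o['opening']),4)/; s/o\['contact_force'\].round(2)/np.round(o['contact_force'],2)/" chk.py; python3 chk.py c1
```

```text
8.25 0.0152 [-0.64  0.53 -3.47]
[[-0.9989 -0.0454  0.013   0.5219]
 [-0.0453  0.999   0.0047 -0.3042]
 [-0.0132  0.0041 -0.9999  0.1054]
 [ 0.      0.      0.      1.    ]]
rim pts 3088 slope xy [-0.0047  0.0034] rim z 0.0725
rim rect [ 510.2 -305.5] [127.4  84.5] 2.3
```

View pics/c1.png

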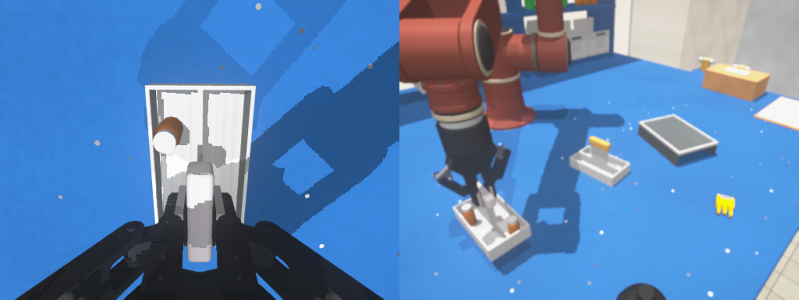

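>>> apply_moves([
  [0,0,-0.006,0,-1],
  [0,0,-0.012,0,-1],
  [0,0,-0.018,0,-1],
  [0,0,-0.02,0,-1],
  [0,0,-0.02,0,-1],
  [0,0,-0.017,0,-1],
  [0,0,-0.011,0,-1],
  [0,0,-0.005,0,-1],
])

```text
t: 9.35
tool_pos: [0.5206, -0.3049, 0.2233]
tool_rot: [-0.071, 3.126, 0.005]
contact_force: [0.0, -0.1, -3.7]
opening: 0.0151
```

```bash
python3 chk.py c2
```

```text
9.35 0.0151 [ 0.01 -0.07 -3.68]
[[-0.9989 -0.0454  0.0144  0.5206]
 [-0.0454  0.999   0.0037 -0.3049]
 [-0.0146  0.003  -0.9999  0.2233]
 [ 0.      0.      0.      1.    ]]
rim pts 3081 slope xy [-0.0031  0.0025] rim z 0.1903
rim rect [ 508.9 -306. ] [127.2  84.7] 2.3
```

View pics/c2.png

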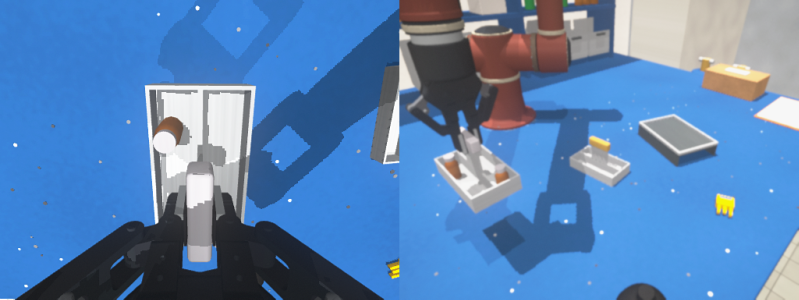

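>>> apply_moves([
  [0,0.003,0,0,-1],
  [-0.001,0.007,0,0,-1],
  [-0.001,0.011,0,0,-1],
  [-0.0015,0.015,0,0,-1],
  [-0.002,0.018,0,0,-1],
  [-0.002,0.02,0,0,-1],
  [-0.002,0.022,0,0,-1],
  [-0.002,0.022,0,0,-1],
])

```text
t: 10.45
tool_pos: [0.5257, -0.1771, 0.2205]
tool_rot: [-0.071, 3.13, 0.013]
contact_force: [0.6, -0.0, -3.7]
opening: 0.0147
```

>>> apply_moves([
  [-0.002,0.023,0,0,-1],
  [-0.002,0.023,0,0,-1],
  [-0.002,0.023,0,0,-1],
  [-0.002,0.023,0,0,-1],
  [-0.002,0.023,0,0,-1],
  [-0.002,0.023,0,0,-1],
  [-0.002,0.023,0,0,-1],
  [-0.002,0.023,0,0,-1],
])

```text
t: 11.45
tool_pos: [0.5313, 0.0232, 0.2238]
tool_rot: [-0.079, 3.127, 0.014]
contact_force: [0.1, -0.3, -3.7]
opening: 0.0149
```

>>> apply_moves([
  [-0.002,0.023,0,0,-1],
  [-0.002,0.023,0,0,-1],
  [-0.002,0.023,0,0,-1],
  [-0.002,0.023,0,0,-1],
  [-0.002,0.022,0,0,-1],
  [-0.002,0.019,0,0,-1],
  [-0.002,0.016,0,0,-1],
  [-0.002,0.013,0,0,-1],
])

```text
t: 12.45
tool_pos: [0.5341, 0.2003, 0.2271]
tool_rot: [-0.088, 3.124, 0.016]
contact_force: [0.7, -0.5, -4.7]
opening: 0.0149
```

>>> apply_moves([
  [-0.001,0.012,0,0.02,-1],
  [-0.001,0.012,0,0.04,-1],
  [0,0.012,0,0.05,-1],
  [0,0.012,0,0.06,-1],
  [0,0.012,0,0.06,-1],
  [0,0.01,0,0.06,-1],
  [0,0.007,0,0.04,-1],
  [0,0.004,0,0.02,-1],
])

```text
t: 13.45
tool_pos: [0.541, 0.2865, 0.2277]
tool_rot: [0.476, 3.092, 0.019]
contact_force: [0.6, 0.5, -3.8]
opening: 0.0152
```

```bash
python3 chk.py c3
```

```text
13.45 0.0152 [ 0.57  0.5  -3.75]
[[-0.9536  0.3009  0.0149  0.541 ]
 [ 0.301   0.9536  0.0098  0.2865]
 [-0.0113  0.0138 -0.9998  0.2277]
 [ 0.      0.      0.      1.    ]]
rim pts 3088 slope xy [-0.002   0.0144] rim z 0.1948
rim rect [530.  289.8] [ 84.4 127.4] 72.1
```

View pics/c3.png

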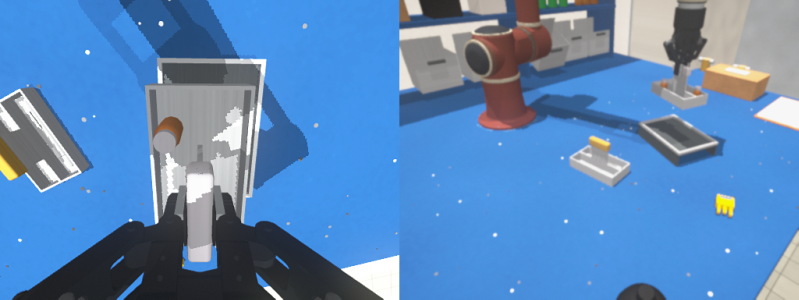

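```bash
python3 - <<'E'
from h import *
for n in ['w3','w4']:
    c=np.load(n+'.npy')
    print(n)
    for v in range(98,130,3): print(v,c[v,290].round(3),c[v,225].round(3))
E
cat > now.py <<'E'
from h import *
o,T=pose(); p=ctrl.get_image('wrist'); c=cloud(p,camT(p,T)); b=T[2,3]-.065
print(o['t'],'base guess',b)
for u in (225,300):
    print([tuple(c[v,u].round(3)) for v in range(96,135,4)])
s=ctrl.get_image('top'); save(s,'t_now.png'); 
cs=cloud(s,camT(s)); q=cs.reshape(-1,3); m=(np.hypot(q[:,0]-T[0,3],q[:,1]-T[1,3])<.12)&(q[:,2]>b+.018)&(q[:,2]<b+.04)
r=cv2.minAreaRect(q[m][:,:2].astype(np.float32)*1000); print('top rim',m.sum(),np.round(r[0],1),np.round(r[1],1),round(r[2],1))
save(p,'w_now.png')
E
python3 now.py
```

```text
w3
98 [ 0.444 -0.286  0.   ] [ 0.446 -0.332  0.001]
101 [ 0.446 -0.287  0.003] [ 0.448 -0.332  0.001]
104 [ 0.448 -0.287  0.011] [ 0.449 -0.33   0.024]
107 [ 0.449 -0.29   0.032] [ 0.451 -0.329  0.032]
110 [ 0.451 -0.289  0.031] [ 0.454 -0.332  0.005]
113 [ 0.454 -0.286  0.004] [ 0.456 -0.332  0.005]
116 [ 0.456 -0.286  0.005] [ 0.458 -0.332  0.004]
119 [ 0.458 -0.286  0.005] [ 0.46  -0.332  0.005]
122 [ 0.461 -0.285  0.003] [ 0.463 -0.332  0.005]
125 [ 0.462 -0.285  0.005] [ 0.465 -0.332  0.005]
128 [ 0.465 -0.285  0.003] [ 0.467 -0.332  0.004]
w4
98 [ 0.442 -0.285  0.001] [ 0.444 -0.33   0.001]
101 [ 0.444 -0.285  0.   ] [ 0.446 -0.33   0.002]
104 [ 0.446 -0.285  0.002] [ 0.448 -0.33   0.002]
107 [ 0.448 -0.285  0.005] [ 0.45  -0.329  0.009]
110 [ 0.448 -0.288  0.032] [ 0.45  -0.327  0.033]
113 [ 0.45  -0.288  0.031] [ 0.452 -0.327  0.031]
116 [ 0.454 -0.285  0.005] [ 0.456 -0.329  0.004]
119 [ 0.456 -0.285  0.006] [ 0.458 -0.329  0.005]
122 [ 0.458 -0.284  0.004] [ 0.46  -0.329  0.005]
125 [ 0.46  -0.284  0.004] [ 0.462 -0.329  0.005]
128 [ 0.462 -0.284  0.004] [ 0.464 -0.329  0.0
[... 554 characters left out ...]
(0.168)), (np.float64(0.479), np.float64(0.284), np.float64(0.169))]
[(np.float64(0.48), np.float64(0.358), np.float64(0.042)), (np.float64(0.484), np.float64(0.357), np.float64(0.041)), (np.float64(0.488), np.float64(0.357), np.float64(0.04)), (np.float64(0.478), np.float64(0.336), np.float64(0.18)), (np.float64(0.479), np.float64(0.333), np.float64(0.194)), (np.float64(0.484), np.float64(0.336), np.float64(0.169)), (np.float64(0.487), np.float64(0.336), np.float64(0.168)), (np.float64(0.49), np.float64(0.335), np.float64(0.168)), (np.float64(0.492), np.float64(0.334), np.float64(0.168)), (np.float64(0.495), np.float64(0.334), np.float64(0.169))]
top rim 674 [542.3 287.3] [ 85.4 149.8] 72.3
```

View pics/t_now.png

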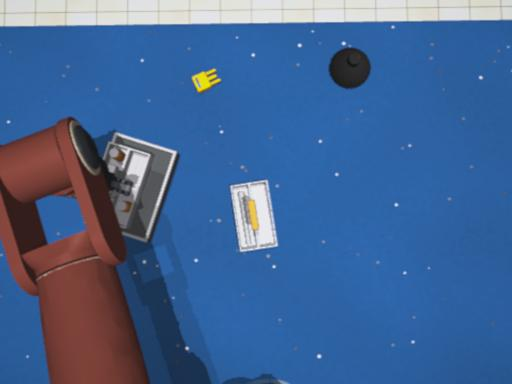

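>>> apply_moves([
  [-0.001,0.002,0,0,-1],
  [-0.001,0.004,0,0,-1],
  [0,0.004,0.004,0,-1],
  [0,0.004,0.008,0,-1],
  [0,0.002,0.012,0,-1],
  [0,0,0.014,0,-1],
  [0,0,0.014,0,-1],
  [0,0,0.012,0,-1],
])

```text
t: 14.65
tool_pos: [0.549, 0.3015, 0.1591]
tool_rot: [0.476, 3.092, 0.018]
contact_force: [0.5, -0.6, -3.7]
opening: 0.0151
```

>>> apply_moves([
  [0,0,0.01,0,-1],
  [0,0,0.009,0,-1],
  [0,0,0.007,0,-1],
  [0,0,0.005,0,-1],
  [0,0,0.004,0,-1],
  [0,0,0.002,0,-1],
  [0,0,0,0,-1],
  [0,0,0,0,-1],
])

```text
t: 15.65
tool_pos: [0.5497, 0.3018, 0.1194]
tool_rot: [0.476, 3.092, 0.018]
contact_force: [-0.7, -0.5, -4.0]
opening: 0.0152
```

```bash
python3 chk.py c4; python3 now.py|tail -1
python3 - <<'E'
from h import *
p=ctrl.get_image('top');q=cloud(p,camT(p)).reshape(-1,3)
m=(np.hypot(q[:,0]-.551,q[:,1]-.302)<.17)&(q[:,2]>.043)&(q[:,2]<.05)
r=cv2.minAreaRect(q[m][:,:2].astype(np.float32)*1000);print('stand top cam',r)
E
```

```text
15.65 0.0152 [-0.67 -0.47 -4.03]
[[-0.9536  0.3006  0.0144  0.5497]
 [ 0.3008  0.9537  0.0091  0.3018]
 [-0.011   0.013  -0.9999  0.1194]
 [ 0.      0.      0.      1.    ]]
rim pts 3081 slope xy [-0.0027  0.014 ] rim z 0.0865
rim rect [538.4 305.3] [ 84.4 126.7] 72.3
top rim 504 [550.9 302.7] [ 84.9 149.6] 72.3
stand top cam ((551.5606079101562, 302.8177490234375), (147.4940948486328, 212.1050262451172), 71.91255187988281)
```

View pics/c4.png

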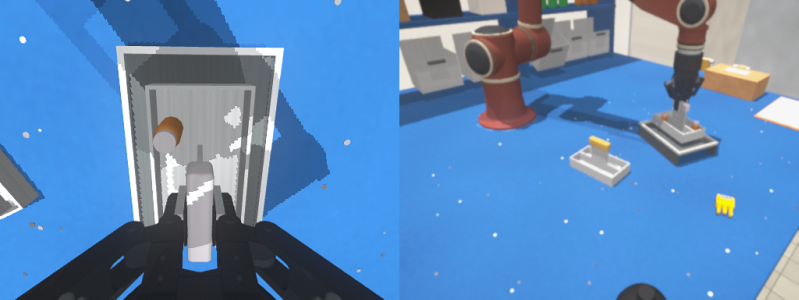

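View pics/w_now.png

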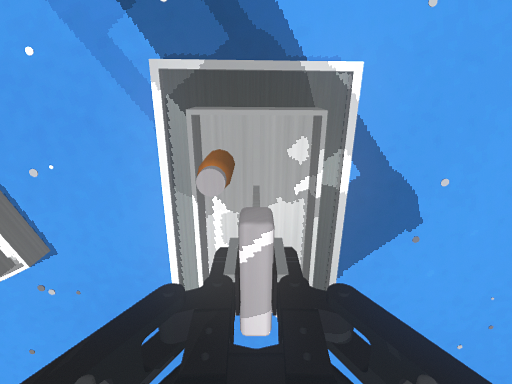

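The caddy is centred over the stand, with the top camera putting both within 1 mm and 0.4°. About 15 mm remains.

>>> apply_moves([
  [0,0,0.002,0,-1],
  [0,0,0.002,0,-1],
  [0,0,0.002,0,-1],
  [0,0,0.002,0,-1],
  [0,0,0.0015,0,-1],
  [0,0,0.0015,0,-1],
  [0,0,0.001,0,-1],
  [0,0,0,0,-1],
])

```text
t: 16.9
tool_pos: [0.5497, 0.3018, 0.1061]
tool_rot: [0.476, 3.093, 0.017]
contact_force: [1.2, -0.3, -3.0]
opening: 0.0149
```

>>> apply_moves([
  [0,0,0.0005,0,-1],
  [0,0,0.0005,0,-1],
  [0,0,0,0,-1],
  [0,0,0,0,-1],
  [0,0,0,0,-1],
  [0,0,0,0,-1],
  [0,0,0,0,-1],
  [0,0,0,0,-1],
])

```text
t: 17.9
tool_pos: [0.5499, 0.3019, 0.1053]
tool_rot: [0.476, 3.092, 0.017]
contact_force: [-0.8, -0.3, -3.5]
opening: 0.0151
```

```bash
python3 chk.py c5
```

```text
17.9 0.0151 [-0.8  -0.32 -3.54]
[[-0.9536  0.3006  0.0142  0.5499]
 [ 0.3008  0.9537  0.0091  0.3019]
 [-0.0108  0.013  -0.9999  0.1053]
 [ 0.      0.      0.      1.    ]]
rim pts 3078 slope xy [-0.0028  0.0144] rim z 0.0725
rim rect [538.7 305.2] [ 84.5 127.2] 72.3
```

>>> apply_moves([
  [0,0,0.0005,0,-1],
  [0,0,0.0005,0,-1],
  [0,0,0.0005,0,-1],
  [0,0,0,0,-1],
  [0,0,0,0,-1],
  [0,0,0,0,-1],
  [0,0,0,0,-1],
  [0,0,0,0,-1],
])

```text
t: 19.0
tool_pos: [0.5502, 0.3022, 0.1051]
tool_rot: [0.476, 3.092, 0.018]
contact_force: [-1.5, -0.6, -0.9]
opening: 0.0151
```

>>> apply_moves([
  [0,0,0.0005,0,-1],
  [0,0,0.0005,0,-1],
  [0,0,0.0005,0,-1],
  [0,0,0.0005,0,-1],
  [0,0,0,0,-1],
  [0,0,0,0,-1],
  [0,0,0,0,-1],
  [0,0,0,0,-1],
])

```text
t: 20.0
tool_pos: [0.5505, 0.3025, 0.1049]
tool_rot: [0.476, 3.091, 0.019]
contact_force: [-3.5, -0.3, 2.2]
opening: 0.0148
```

```bash
python3 chk.py c6
```

```text
20.0 0.0148 [-3.47 -0.25  2.23]
[[-0.9535  0.3008  0.0156  0.5505]
 [ 0.301   0.9536  0.0096  0.3025]
 [-0.012   0.0139 -0.9998  0.1049]
 [ 0.      0.      0.      1.    ]]
rim pts 3078 slope xy [-0.0001  0.0096] rim z 0.0719
rim rect [540.1 305.3] [ 84.4 128.5] 72.0
```

>>> apply_moves([
  [0,0,0,0,-0.8],
  [0,0,0,0,-0.7],
  [0,0,0,0,-0.6],
  [0,0,0,0,-0.5],
  [0,0,0,0,-0.3],
  [0,0,0,0,-0.1],
  [0,0,0,0,0],
  [0,0,0,0,0],
], grip_force=20)

```text
t: 21.1
tool_pos: [0.552, 0.3028, 0.105]
tool_rot: [0.476, 3.088, 0.022]
contact_force: [0.4, -0.8, 0.4]
opening: 0.0428
```

```bash
python3 chk.py c7
```

```text
21.1 0.0428 [ 0.41 -0.83  0.42]
[[-0.9535  0.3007  0.0193  0.552 ]
 [ 0.301   0.9536  0.0114  0.3028]
 [-0.015   0.0167 -0.9997  0.105 ]
 [ 0.      0.      0.      1.    ]]
rim pts 2999 slope xy [-0.0075 -0.    ] rim z 0.0712
rim rect [550.8 302.3] [ 84.4 150.8] 71.9
```

View pics/c7.png

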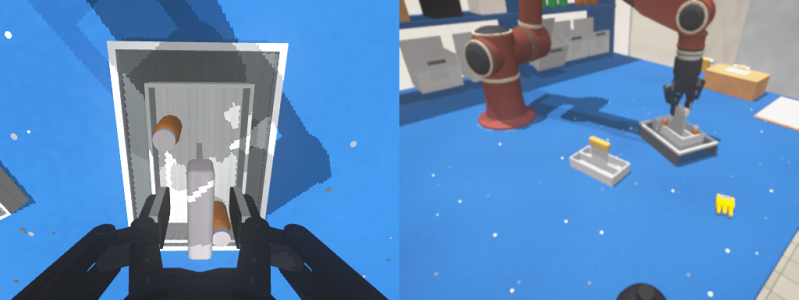

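The caddy is flat inside the lip with both vials upright at (167,132) and (220,228), and the fingers are clear of the bar. Retreating straight up along the tool axis.

>>> apply_moves([
  [0,0,-0.004,0,0],
  [0,0,-0.01,0,0],
  [0,0,-0.018,0,0],
  [0,0,-0.02,0,0.1],
  [0,0,-0.025,0,0.1],
  [0,0,-0.025,0,0.1],
  [0,0,-0.015,0,0.1],
  [0,0,-0.005,0,0.1],
])

```text
t: 22.2
tool_pos: [0.5506, 0.3019, 0.2393]
tool_rot: [0.474, 3.082, 0.028]
contact_force: [0.2, -0.6, 0.5]
opening: 0.0469
```

```bash
python3 look.py w8 .551 .302
python3 - <<'E'
from h import *
o,T=pose(); print(np.round(o['contact_force'],2))
p=ctrl.get_image('wrist'); c=cloud(p,camT(p,T)).reshape(-1,3)
for nm,z0,z1 in (('lip',.044,.0525),('rim',.066,.076),('vials',.084,.094),('bar',.12,.14)):
    m=(np.hypot(c[:,0]-.551,c[:,1]-.302)<.15)&(c[:,2]>z0)&(c[:,2]<z1); Q=c[m]; r=cv2.minAreaRect(Q[:,:2].astype(np.float32)*1000)
    s=np.linalg.lstsq(np.c_[Q[:,:2]-Q[:,:2].mean(0),np.ones(len(Q))],Q[:,2],rcond=None)[0]
    print(nm,len(Q),np.round(r[0],1),np.round(r[1],1),round(r[2],1),s.round(4))
E
```

```text
22.2 [[-0.9534  0.3005  0.0258  0.5506]
 [ 0.3009  0.9536  0.0139  0.3019]
 [-0.0204  0.021  -0.9996  0.2393]
 [ 0.      0.      0.      1.    ]]
vial_a_center 0.77 270 212 [0.603 0.306 0.077]
wall 0
bar (669, array([550.6, 302.2]), array([84. , 97.4]), 71.9, np.float64(0.12), np.float64(0.0724))
bartop (53, array([512.9, 300.5]), array([42.6, 15.2]), 72.3, np.float64(0.12), np.float64(0.0904))
vialtops (8616, array([550.8, 300.7]), array([146.3, 199.3]), 71.9, np.float64(0.052), np.float64(0.0445))
table (45699, array([559.9, 299.3]), array([399.8, 381.2]), 72.8, np.float64(0.005), np.float64(0.0014))
[ 0.57 -0.17 -1.25]
lip 7640 [550.1 301. ] [146.3 211.9] 72.0 [-0.0037 -0.0008  0.0468]
rim 1713 [550.6 302.3] [ 84.2 150. ] 72.1 [-0.004  -0.0024  0.0712]
vials 425 [557.9 302.4] [118.4  29.7] 8.7 [ 0.0042 -0.0352  0.0892]
bar 1197 [549.7 302.8] [15.5 62.7] 72.1 [0.038  0.0034 0.1357]
```

View pics/w8.png

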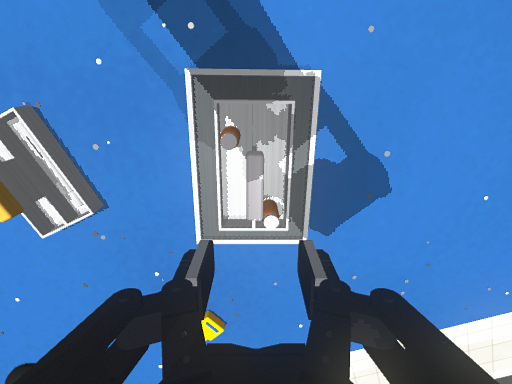

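The caddy sits flat and centred in the stand, with both vials upright at (231,136) and (271,215), and the gripper is clear above it. Handing in.

```bash
python3 -c "
from station import ctrl
print(ctrl.finish_job())"
```

```text
the job is handed in; nothing more can be done
None
```

I picked up the caddy with the two vials by its bar, carried it level over the twin and set it down on the stand. I then let go, backed straight up and handed the job in at about 22 s.

**Last checks (wrist camera, after letting go):**
- **Position:** the caddy's centre is within about 1.5 mm of the stand's centre, and its long side is within 0.1° of the stand's.
- **Level:** the rim is 71 mm high and within 0.3° of level, so the caddy is flat on the stand inside the lip.
- **Vials:** both are still standing in their troughs, with their tops at about 89 mm.
- **Gripper:** the fingers are about 105 mm above the handle, touching nothing.

**What was off:**
- The tool's tilt drifted to about 1.0° by the time it let go, which the moves can't correct. The caddy itself was tilted about 0.8° while held and settled flat when released.
- The cameras differed by 2 to 3 mm on the positions, well within the 25 mm to spare.
- The largest force I read at set-down was about 4 N.

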